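Take a green-filter reading on the wine photometer

ROBOT

A 7-joint arm with a two-finger parallel gripper is mounted at the origin on the work surface; the furniture and walls round the work are solid. World frame = base frame: x ahead of the robot, y to its left, z up, the work surface at z = 0. Lengths are in mm, angles in rad, forces in N, time in s.
With the tool pointing down it reaches from about 400 to 875 mm from the base axis. Payload 4.4 kg.
Tool frame: the origin (TCP) lies on the centre line of the jaws, within the pads' length; the fingertips stand 25 mm ahead of it and the grasp point (between the pads) lies 6 mm ahead of it (ctrl.finger_overhang is the distance from the TCP to the fingertips, in mm); z points along the fingers, y is the line along which they close (so a half turn about z gives the same grasp; the last joint's range is limited). The gripper opens to 85 mm and grips with 20 to 120 N. Pads are 22 mm wide; open, the fingers measure 114 mm over their backs; the gripper's body (76 mm by 85 mm) begins 54 mm behind the grasp point. The pads swing forward as they close: fully open they stand 13 mm farther back than shut.
Start: joints at [1.094, 0.628, 0.038, 1.517, -0.027, 0.996, -0.02], TCP at [259.6, -595.924, 256.313] pointing down, gripper open.
Joint ranges: [-3.06, 3.06], [-0.37, 2.12], [-1.25, 1.32], [0.18, 2.47], [-1.1, 4.24], [0.23, 1.98], [-2.94, 2.94]. Speed limits (rad/s): [2.57, 2.57, 3.14, 3.14, 3.14, 3.14, 3.14].

INTERFACE

Orientations are given as [roll, pitch, yaw] about the fixed x, y, z axes, in that order (R = Rz(yaw) Ry(pitch) Rx(roll)).
In Python, from cell import ctrl gives the robot as it stands. The module is installed in compiled form; this text tells all that it offers.
- The arm moves only by the tool play_rows, never from a script. Its argument "targets" is a list of rows, each a list of 5 numbers: the closure, from 0 (fully open) to 1 (shut), then the shift along the tool's x, y, z in cm, then the turn about the tool's z in degrees. In form: [[gripper, dx, dy, dz, spin], ...]. A call has 1 to 10 rows; each row is the pose to reach, as a shift and turn from the pose commanded when the call began, along the tool's axes at that moment; what a row does not reach only later rows make up. A row lasts 1/10 s, in which the tool goes at most 50 mm and 8.59 degrees, less where a joint would pass 70% of its speed; a pose out of reach is approached as far as the arm can. A call with a gripper value outside its range is refused whole. The fingers move at their own pace and stop on an object; the grip force is fixed at half the most. Time passes only in rows, so rows that repeat a pose let the fingers close. It gives the time, the measured TCP pose, the force, the opening and the grip force at its end, in the units of the state.
- ctrl.read_state(): the state, without advancing time (a new reading comes with each control period).
- ctrl.get_image(name): name is "scene" or "top"; returns (picture, depth): 400x640x3 uint8, red, green, blue; 400x640 float32, mm along the optical axis (not along the pixel's ray), 0 where there is no reading.
- ctrl.calibration(name): a dict with "vfov" (degrees; the focal length in pixels is half the picture's height over the tangent of half this angle, whatever the lens; pixels are square), "cx", "cy" (the principal point, pixels), "extrinsics" (4x4, takes a point from camera to world coordinates). Camera axes: x right, y down, z forward; pixel columns grow to the right and rows downward; lengths in mm; the calibration is good to about 2 mm. A picture is of the moment at which its call begins. calibration takes no time and is no camera call.
- ctrl.finish_job(): hands the job in; it is judged then, once.
Trained networks look in the newest picture that a camera, given by its name, has taken for a name from the list of things; names that differ only in an ending like _2 or _b are one class to them, and where a whole thing is asked for, a point or a joint stands for the part that bears it (a point fixed in the world has none). Each returns a list of dicts, best first, with "confidence" (0 to 1); they miss things now and then, are a little off and sometimes report something else, mostly with a low value. They report only what shows in the picture. A call takes as long as a camera call.
- ctrl.search_frame(camera, name): "bbox" ([left, top, right, bottom] in pixels, round what is visible of it).
- ctrl.trace(camera, name): "pixels" (400x640 bool, what is visible of it) and "bbox" ([left, top, right, bottom] in pixels, round what is visible of it).
The state is a dict: "clock": time; "qpos": joint angles; "qd": joint speeds; "tau": joint torques, N m; "eef_pos": TCP position; "tool_rot": TCP orientation; "force": force on the tool from outside, world axes, zero at the start; "torque": the same for the moment, N m; "width": finger opening in mm; "gripper_force": force on a finger pad.
Only numpy, scipy, OpenCV 4.12 (cv2) and the standard library are available. Lean on these libraries where they do the work, as an engineer would, in place of code of your own. Each camera call takes 0.05 s, during which the arm holds its last target. There are 200 camera calls.

TASK

A sample cell is already in the photometer's well: get it ready and take the green reading. With a fingertip, push the turret's thumb tabs to step it round until the green filter clicks into the light path under the lamp snout, and push the cell well's lid fully shut; only when both are done, press the blue read key all the way down and let it go. Push lightly, grip and lift nothing, and leave the glass, cork and bung where they stand.

Things in the scene. Friction and masses are not known exactly. Their poses are not given: they have to be found in the camera images.
- photometer: Wine-colour photometer, 190 x 235 x 95 mm, firm on the table. Origin on the table; x to its back, y to its left; its console faces -x. Turret on the left half, tabs reaching 37 mm past its left side; on the right a white optics block (top 88 mm above the table) with the cell well. A bridge (40 mm wide, 70 to 88 mm up) runs from it over the turret's rim to 16 mm short of its axis.
- turret: Filter turret: aluminium disc 100 mm across, top 52 mm above the table, turning either way without stops. It carries five filters and, half-way between them, five thumb tabs. A sprung detent clicks every 72 deg, one filter then being exactly in the light path: 2 to 3 N on a tab moves it; past half a step it runs to the next click by itself. Origin on the axis at table height, z up.
- turret_axis (a point): Point on the turret's axis at filter height, 53 mm above the table.
- light_path (a point): The light path: the point 36 mm from the turret's axis on its right (the photometer's -y), straight under the bridge's dark lamp snout (29 mm across, its end 2.5 mm above the filters), at filter height. The filter that lies here is in use.
- filter_green (a point): Centre of the GREEN filter, a 21 mm glass disc in a black ring on the turret's top, 36 mm from the axis. It turns with the turret. Anticlockwise from above the filters follow as green, amber, red, violet, clear. Under the snout a filter is mostly hidden.
- lid (a joint): Angle of the light-tight lid of the cell well, rad: 0 = shut flat on the block, about 1.6 = standing upright, at most 1.95. Its stiff hinge keeps it wherever it is left; it needs about 1 N at its free edge.
- lid_hinge (a point): Middle of the lid's hinge line, at the right (-y) edge of the optics block, 88 mm above the table. The line runs along the photometer's x, in the plane of the lid's underside. Shut, the lid reaches 71 mm from it toward the photometer's +y; open, it stands up from it. So it is shut by pushing its free edge to the photometer's left (+y) and down.
- lid_back (a point): A point on the outer face of the black lid (66 mm along the hinge, 70 mm from hinge to free edge, 7 mm thick), in mid-width, 46 mm from the hinge line: the face that looks up when shut and to the photometer's right (-y) when open.
- read_key (a joint): Travel of the round blue read key, m: 0 = up, 0.005 = fully down. It is sprung and needs about 4 N.
- read_key_top (a point): Centre of the top of the blue read key (22 mm across, in a black collar 38 mm across), on the console at the photometer's front right corner, 63 mm above the table. The key goes straight down.
- tasting_glass: Empty clear tasting glass, 76 mm across, 86 mm high, standing loose in front of the photometer. Origin at the centre of its underside. Leave it alone.
- cork: Loose cork, 24 mm across, 45 mm high, standing in front of the photometer. Origin at the centre of its underside. Leave it alone.
- bung: Loose silicone barrel bung, 47 mm across, 42 mm high. Origin at the centre of its underside. Leave it alone.
- tab_after_green (a point): Centre of the top of the thumb tab between the green and the amber filter. A tab is an upright fin 8 mm thick along the push; it stands from 61 to 85 mm from the turret's axis (this point: 73 mm) and from 42 to 64 mm above the table.
- tab_after_amber (a point): Centre of the top of the thumb tab between the amber and the red filter. A tab is an upright fin 8 mm thick along the push; it stands from 61 to 85 mm from the turret's axis (this point: 73 mm) and from 42 to 64 mm above the table.
- tab_after_red (a point): Centre of the top of the thumb tab between the red and the violet filter. A tab is an upright fin 8 mm thick along the push; it stands from 61 to 85 mm from the turret's axis (this point: 73 mm) and from 42 to 64 mm above the table.
- tab_after_violet (a point): Centre of the top of the thumb tab between the violet and the clear filter. A tab is an upright fin 8 mm thick along the push; it stands from 61 to 85 mm from the turret's axis (this point: 73 mm) and from 42 to 64 mm above the table.
- tab_after_clear (a point): Centre of the top of the thumb tab between the clear and the green filter. A tab is an upright fin 8 mm thick along the push; it stands from 61 to 85 mm from the turret's axis (this point: 73 mm) and from 42 to 64 mm above the table.

How it is judged (in metres and radians):
On the way, in this order (a step that is already met when the one before it is completed fails the run):
1. the green filter rests in the light path and the lid is shut (horizontal distance between filter_green and light_path below 0.003 m and angular speed of turret below 0.1 rad/s and value of joint lid below 0.05 rad), for 0.2 s.
2. the read key is pressed fully down (value of joint read_key above 0.004 m and horizontal distance between filter_green and light_path below 0.003 m and value of joint lid below 0.05 rad), for 0.1 s.
At the end, for the whole second after the job is handed in: The green filter's centre is within 3 mm of the light path, seen from above, with the turret at rest; the lid is within 0.05 rad of shut; the read key has been pressed at least 4 of its 5 mm with both so, and is up again (within 1 mm); the glass stands upright (all of step 1 and value of joint read_key below 0.001 m and angle between tasting_glass's own z axis and vertical below 0.1 rad); the robot touches nothing.
It fails at once if the read key goes down 2.5 mm or more while the green filter is over 4 mm from the light path or the lid is over 0.08 rad open (value of joint read_key above 0.0025 m and (horizontal distance between filter_green and light_path above 0.004 m or value of joint lid above 0.08 rad)).
It fails at once if the turret is gripped or forced (over 30 N from the fingers) (contact force between the fingers and turret above 30 N).
It fails at once if the photometer, its lid or key is forced (over 60 N from the robot) (contact force between any of the fingers, the arm and photometer above 60 N).
It fails at once if the glass, cork or bung is moved more than 15 mm (distance of any of tasting_glass, cork, bung from where it was at the start of the episode above 0.015 m).
It also fails if it takes over 72 s, if anything falls off the work surface, if the arm or the gripper's body presses on something with over 40 N, if the wrist force passes 120 N, or if a joint passes its speed limit or range.

## Working session

There is one attempt and no reset: what is moved stays moved. The work goes in short steps, Python scripts to look and compute and a tool call to move; the robot and the scene stay as the last step left them, time stands still between calls to the robot, and variables do not carry over. Pictures are saved under pics/ and viewed, at most 10 in all, crops included, and the job is handed in when it is done.

Besides the shell and the picture viewer there is one more tool, called after "Emit:" as name(argument=value, ...) on one line, values as JSON. play_rows: Moves the arm, as the interface text tells. Its arguments: {"type":"object","properties":{"targets":{"type":"array"}},"required":["targets"]}

```bash
mkdir -p pics; cat > h.py <<'E'
import numpy as np, cv2
from cell import ctrl
def K(n):
    c=ctrl.calibration(n); f=200/np.tan(np.radians(c["vfov"])/2); return f,c["cx"],c["cy"],np.array(c["extrinsics"])
def w(n,u,v,d):
    f,cx,cy,E=K(n); return (E@np.array([(u-cx)*d/f,(v-cy)*d/f,d,1]))[:3]
def ray(n,u,v,z):
    f,cx,cy,E=K(n); r=E[:3,:3]@np.array([(u-cx)/f,(v-cy)/f,1]); return E[:3,3]+r*(z-E[2,3])/r[2]
def proj(n,p):
    f,cx,cy,E=K(n); q=np.linalg.inv(E)@np.append(p,1); return q[0]/q[2]*f+cx,q[1]/q[2]*f+cy
def snap(n,fn,box=None,s=1):
    im,d=ctrl.get_image(n); o=im[:,:,::-1]
    if box: o=o[box[1]:box[3],box[0]:box[2]]
    cv2.imwrite("pics/"+fn,cv2.resize(o,None,fx=s,fy=s,interpolation=cv2.INTER_CUBIC)); return im,d
E
python3 - <<'E'
from h import *
np.set_printoptions(precision=1,suppress=True)
for n in("scene","top"):
    im,d=snap(n,n+"0.png"); print(n,K(n)[3][:3].tolist())
    for t in["photometer","turret","filter_green","read_key","lid","tasting_glass","cork","bung"]:
        r=ctrl.trace(n,t)
        if r:
            r=r[0];m=r["pixels"];v,u=np.nonzero(m);dd=np.median(d[m]);print(t,round(r["confidence"],2),r["bbox"],u.mean(),v.mean(),w(n,u.mean(),v.mean(),dd))
        else: print(t,None)
s=ctrl.read_state();print(s["eef_pos"],s["tool_rot"],s["width"],s["clock"])
E
```

```text
scene [[-0.528769063452729, -0.6254601402897986, 0.5737620503693055, -167.57921368743354], [-0.8485923367584863, 0.4032369357109068, -0.34247776522461965, 424.2727360801922], [-0.017155859934598373, -0.667981726237435, -0.7439798988432154, 941.6401177263177]]
photometer 0.83 [314.5, 110.9, 434.2, 232.2] 377.3387801098746 178.21284687984223 [ 505.7 -131.6   60.6]
turret 0.69 [317.5, 159.8, 383.5, 211.6] 346.98354231974923 186.82366771159874 [526.4 -57.8  54.4]
filter_green 0.92 [319.3, 159.4, 384.3, 208.8] 346.52590489709013 186.5486160397445 [527.7 -57.3  54.5]
read_key 0.49 [414.5, 166.3, 425.8, 176.8] 420.328125 173.453125 [ 460.8 -226.8   62.8]
lid 0.83 [396.0, 109.7, 415.9, 150.1] 405.3777777777778 128.63247863247864 [ 553.6 -245.3  129.2]
tasting_glass 0.83 [376.4, 206.7, 417.6, 256.5] 395.622085048011 231.34773662551441 [357.9 -75.   50.1]
cork 0.47 [416.5, 211.4, 431.4, 231.3] 422.61224489795916 222.26530612244898 [ 355.2 -152.1   34. ]
bung 0.72 [241.7, 308.8, 264.4, 322.2] 251.85046728971963 313.7429906542056 [350.8 285.8  40.2]
top [[-0.00849181787645998, -0.980655484869926
[... 380 characters left out ...]
189.53435114503816 [530.1 -61.9  52.4]
filter_green 0.68 [311.5, 158.2, 372.2, 224.1] 341.9681952662722 190.051775147929 [528.8 -63.2  52. ]
read_key 0.19 [413.2, 159.6, 427.2, 194.4] 418.7106017191977 173.57879656160458 [ 550.  -245.7  135.1]
lid 0.56 [412.6, 156.5, 429.4, 191.8] 418.9166666666667 172.81089743589743 [ 551.4 -245.8  137.1]
tasting_glass 0.61 [333.9, 239.4, 364.3, 271.9] 348.72074468085106 256.7114361702128 [358.8 -79.9  15. ]
cork 0.4 [374.9, 248.0, 385.3, 262.5] 378.8988764044944 256.07865168539325 [ 357.7 -155.    41.8]
bung 0.71 [199.9, 260.0, 219.1, 274.3] 207.21543408360128 264.89067524115757 [339.  282.2  39.2]
[ 259.6 -595.9  256.3] [3.1 0.  0.4] 85.31391593238426 0.9
```

```bash
python3 - <<'E'
import cv2
a=cv2.imread("pics/top0.png")[140:290,290:450]; b=cv2.imread("pics/scene0.png")[95:275,300:450]
cv2.imwrite("pics/a.png",cv2.resize(a,None,fx=4,fy=4,interpolation=2))
cv2.imwrite("pics/b.png",cv2.resize(b,None,fx=3.3,fy=3.3,interpolation=2))
E
```

```text
(no output)
```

View pics/a.png

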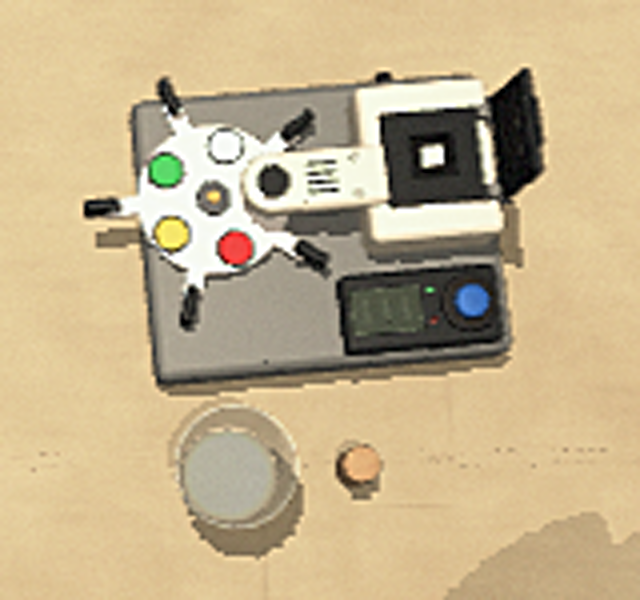

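View pics/b.png

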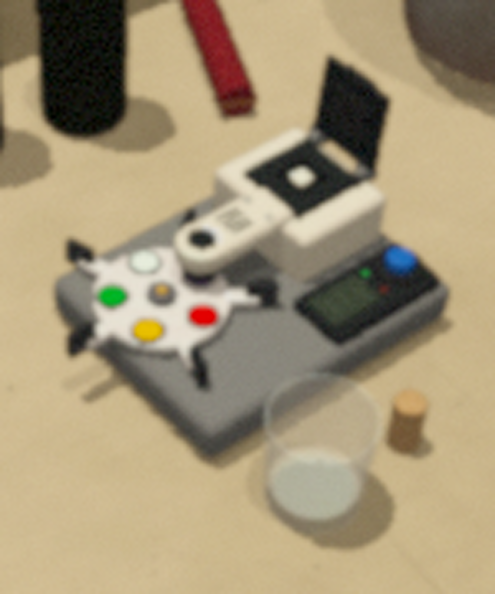

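```bash
python3 - <<'E'
from h import *
np.set_printoptions(precision=2,suppress=True)
from scipy.optimize import least_squares
print(ctrl.finger_overhang, ctrl.read_state()["tool_rot"])
for n in("top","scene"):
    im,d=ctrl.get_image(n)
    hsv=cv2.cvtColor(im,cv2.COLOR_RGB2HSV).astype(int);H,S,V=[hsv[...,i] for i in range(3)]
    t=ctrl.trace(n,"turret")[0]["bbox"];x0,y0,x1,y1=map(int,t)
    roi=np.zeros(H.shape,bool);roi[y0:y1,x0:x1]=1
    P={}
    for k,(lo,hi) in dict(green=(45,85),amber=(20,32),red=(173,185)).items():
        h=np.where(H<8,H+180,H); m=roi&(h>=lo)&(h<=hi)&(S>140)&(V>90)
        q,l,st,c=cv2.connectedComponentsWithStats(m.astype(np.uint8)); i=1+st[1:,4].argmax(); P[k]=ray(n,*c[i],53); print(n,k,st[i,4],P[k])
    m=(H>100)&(H<125)&(S>120)&(V>90); m[:150]=0;m[240:]=0;m[:,:380]=0;m[:,450:]=0
    q,l,st,c=cv2.connectedComponentsWithStats(m.astype(np.uint8)); i=1+st[1:,4].argmax(); key=ray(n,*c[i],62); print("key",st[i,4],key)
    def f(p): return np.concatenate([p[:2]+36*np.array([np.cos(p[2]+j*np.radians(72)),np.sin(p[2]+j*np.radians(72))])-P[k][:2] for j,k in enumerate(P)])
    r=least_squares(f,[530,-60,.9]);print("axis",r.x,r.fun)
    # light path dir = green angle +3*72 if violet in path -> photometer -y
    print("yaw if clicked",np.degrees(r.x[2])+216-360+90)
    m=ctrl.trace(n,"lid")[0]["pixels"];v,u=np.nonzero(m&(d>0));p=np.array([w(n,a,b,d[b,a]) for a,b in zip(u,v)])
    p=p[(p[:,2]>90)&(p[:,2]<175)];print("lid",len(p),p.min(0),p.max(0))
    for z in range(90,170,12):
        q=p[abs(p[:,2]-z)<6]
        if len(q):print(z,len(q),np.median(q,0))
E
```

```text
25.0 [3.14 0.   0.41]
top green 48 [549.99 -34.49  53.  ]
top amber 54 [507.72 -38.06  53.  ]
top red 52 [498.1  -79.48  53.  ]
key 55 [ 461.16 -229.4    62.  ]
axis [531.31 -65.35   1.03] [-0.08 -0.04  0.02 -0.08  0.06  0.12]
yaw if clicked 4.903141531310894
lid 319 [ 519.08 -256.49   90.35] [ 586.1  -240.18  161.12]
90 19 [ 536.37 -243.55   92.91]
102 33 [ 556.37 -242.73  102.17]
114 41 [ 546.9  -243.14  114.85]
126 48 [ 548.36 -244.3   126.38]
138 54 [ 548.28 -246.05  139.96]
150 67 [ 549.78 -248.88  152.55]
162 57 [ 557.99 -250.34  157.45]
scene green 32 [551.92 -35.98  53.  ]
scene amber 41 [509.58 -39.31  53.  ]
scene red 37 [499.66 -80.7   53.  ]
key 59 [ 461.05 -227.92   62.  ]
axis [533.01 -66.75   1.02] [-0.12 -0.07  0.03 -0.08  0.09  0.15]
yaw if clicked 4.535517292309066
lid 548 [ 519.67 -257.17   90.4 ] [ 590.   -236.47  164.68]
90 31 [ 538.59 -243.02   94.1 ]
102 87 [ 552.9  -242.95  101.92]
114 81 [ 550.87 -243.2   114.54]
126 89 [ 551.58 -243.8   125.56]
138 93 [ 551.53 -244.73  138.37]
150 90 [ 552.39 -246.82  150.04]
162 77 [ 553.81 -248.85  159.15]
```

View pics/top0.png

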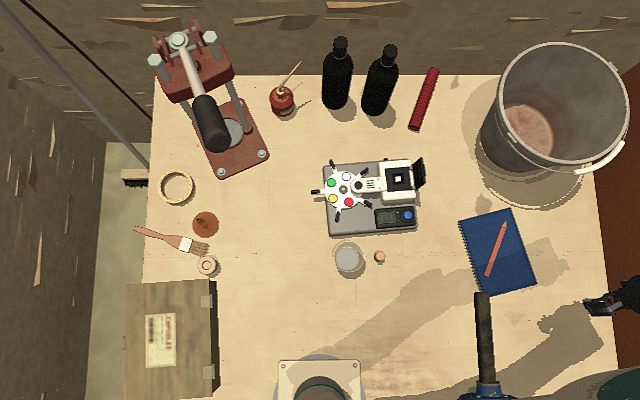

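```bash
python3 - <<'E'
from h import *
for n in("top","scene"):
    im,d=ctrl.get_image(n);f,cx,cy,E=K(n)
    u,v=np.meshgrid(np.arange(640),np.arange(400));P=np.stack([(u-cx)*d/f,(v-cy)*d/f,d,np.ones_like(d)],-1)@E.T
    for z in(60,120,170,220):
        m=(d>0)&(P[...,2]>z)&(P[...,0]>150)&(P[...,0]<800)&(P[...,1]>-650)&(P[...,1]<300)
        q,l,st,c=cv2.connectedComponentsWithStats(m.astype(np.uint8))
        for i in range(1,q):
            if st[i,4]>8: p=P[l==i];print(n,z,st[i,4],p.min(0)[:3].round(),p.max(0)[:3].round())
E
```

```text
top 60 6411 [432. 110.  61.] [761. 300. 712.]
top 60 1205 [768. -86.  60.] [800. -14. 298.]
top 60 1498 [ 749. -195.   60.] [ 800. -122.  299.]
top 60 5656 [ 521. -650.   60.] [ 800. -405.  259.]
top 60 407 [752.  64.  60.] [800. 129. 143.]
top 60 2139 [ 495. -257.   60.] [605. -82. 161.]
top 60 21 [588. -43.  60.] [608. -33.  66.]
top 60 25 [ 569. -131.   61.] [ 585. -113.   70.]
top 60 23 [521.  -3.  60.] [530.  17.  65.]
top 60 22 [ 487. -139.   60.] [ 500. -118.   69.]
top 60 27 [449. -54.  60.] [472. -43.  68.]
top 60 40 [ 452. -238.   60.] [ 471. -220.   66.]
top 60 20 [443. 292.  61.] [455. 300.  84.]
top 60 155 [ 319. -112.   60.] [392. -38.  88.]
top 60 1288 [ 220. -636.  243.] [ 294. -522.  403.]
top 60 1390 [150. 253.  60.] [304. 300. 109.]
top 60 907 [ 150. -375.  175.] [ 266. -341.  205.]
top 60 2239 [ 150. -305.  674.] [ 195. -217.  810.]
top 120 6353 [432. 110. 121.] [761. 300. 712.]
top 120 942 [768. -86. 120.] [800. -14. 298.]
top 120 1236 [ 749. -195.  120.] [ 800. -123.  299.]
top 120 3196 [ 521. -650.  120.] [ 800. -405.  259.]
top 120 888 [ 753. -650.  120.] [ 80
[... 2058 characters left out ...]
120.] [ 589. -239.  164.]
scene 120 38 [782.  78. 120.] [800. 101. 142.]
scene 120 383 [ 215. -371.  173.] [ 269. -339.  205.]
scene 170 6012 [591. 169. 170.] [746. 300. 564.]
scene 170 348 [ 763. -650.  170.] [ 800. -603.  247.]
scene 170 2950 [ 521. -650.  170.] [ 799. -401.  261.]
scene 170 1041 [ 751. -192.  170.] [ 800. -120.  301.]
scene 170 785 [770. -82. 170.] [800. -13. 302.]
scene 170 383 [ 215. -371.  173.] [ 269. -339.  205.]
scene 220 5724 [591. 169. 220.] [746. 300. 564.]
scene 220 93 [ 778. -650.  220.] [ 800. -623.  247.]
scene 220 1559 [ 521. -650.  220.] [ 799. -401.  261.]
scene 220 495 [ 764. -179.  220.] [ 800. -134.  301.]
scene 220 296 [786. -68. 220.] [800. -26. 302.]
```

Emit:
play_rows(targets=[[1,2,-1,-4,8],[1,6,-2.5,-4,16],[1,10.5,-4,-4,19],[1,15,-6,-4,19],[1,19.5,-7.5,-4,19],[1,24,-9.5,-4,19],[1,28.5,-11,-4,19],[1,33,-12.5,-4,19],[1,38,-14.5,-4,19],[1,38,-14.5,-4,19]])

```text
clock: 2.3
eef_pos: [556.3, -302.7, 295.9]
tool_rot: [-3.137, -0.004, 0.091]
force: [0.7, 1.4, 0.8]
width: 0.2
gripper_force: 0.0
```

```bash
cat >> h.py <<'E'
A=np.array([532.,-66.]);YAW=0.0825
def rel(p,yaw=YAW):
    "tool-axis offset (cm) from present TCP to world point p (p z = tip height)"
    s=ctrl.read_state();e=s["eef_pos"];y=s["tool_rot"][2];d=np.array(p)-np.array(e)
    c,si=np.cos(y),np.sin(y);return np.round([(c*d[0]+si*d[1])/10,(si*d[0]-c*d[1])/10,-(d[2]+25)/10],2)
def ph(x,y,z): # photometer-axis coords relative to turret axis -> world
    c,s=np.cos(YAW),np.sin(YAW);return np.array([A[0]+c*x-s*y,A[1]+s*x+c*y,z])
def st():
    s=ctrl.read_state();print("t",round(s["clock"],2),np.round(s["eef_pos"],1),np.round(s["tool_rot"],3),"F",np.round(s["force"],1),round(s["width"],1))
E
python3 - <<'E'
from h import *
st()
c,s=np.cos(YAW),np.sin(YAW)
for n,p in dict(key=[461.1,-228.5,63],lid=[552,-242,88]).items():
    d=np.array(p[:2])-A;print(n,c*d[0]+s*d[1],-s*d[0]+c*d[1])
E
```

```text
t 2.3 [ 556.3 -302.7  295.9] [-3.137 -0.004  0.091] F [0.7 1.4 0.8] 0.2
key -84.0499027180348 -156.1046887607444
lid 5.428441616020503 -177.04951855800527
```

Emit:
play_rows(targets=[[1,0,0,4.5,0],[1,0,0,9,0],[1,0,0,13.3,0],[1,0,-1.5,13.3,0],[1,0,-2.6,13.3,0],[1,0,-3.8,13.3,0],[1,0,-4.8,13.3,0],[1,0,-5.8,13.4,0],[1,0,-6.6,13.8,0],[1,0,-7.5,14.3,0]])

```text
clock: 3.3
eef_pos: [544.6, -236.2, 153.9]
tool_rot: [3.14, -0.002, 0.079]
force: [0.2, -1.3, 2.0]
width: -0.3
gripper_force: 0.6
```

```bash
python3 - <<'E'
from h import *
st()
snap("scene","l1.png",(300,60,460,240),3.3)
print(rel(ph(0,-177+29.6,88+23.7)),rel(ph(0,-177+35,95)))
E
```

```text
t 3.3 [ 544.6 -236.2  153.9] [ 3.14e+00 -2.00e-03  7.90e-02] F [ 0.2 -1.3  2. ] -0.3
[ 0.19 -2.07  1.59] [ 0.19 -2.61  3.26]
```

View pics/l1.png

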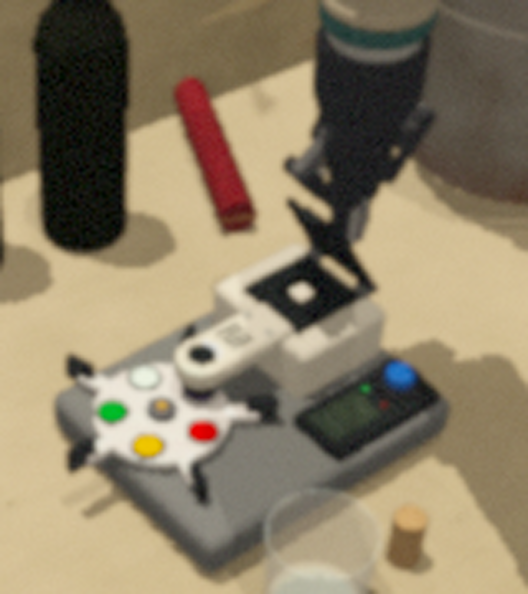

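The gripper (around px 400,110) is pressing the lid, which is now about half closed. I'll continue along the arc.

Emit:
play_rows(targets=[[1,0,-0.5,0.4,0],[1,0,-1,0.9,0],[1,0,-1.5,1.6,0],[1,0,-1.8,2.2,0],[1,0,-2,2.7,0],[1,0,-2,3.1,0],[1,0,-2,3.3,0],[1,0,-2,3.4,0],[1,0,-2,3.4,0]])

```text
clock: 4.25
eef_pos: [542.2, -216.1, 120.5]
tool_rot: [-3.141, 0.0, 0.079]
force: [-3.2, 3.2, 12.3]
width: -0.1
gripper_force: 6.1
```

```bash
python3 -c "
from h import *
st()"
```

```text
t 4.25 [ 542.2 -216.1  120.5] [-3.141  0.     0.079] F [-3.2  3.2 12.3] -0.1
```

Emit:
play_rows(targets=[[1,0,0,0.1,0],[1,0,0,0.1,0],[1,0,0,-1,0],[1,0,0,-4,0],[1,0,0,-7,0],[1,0,0,-7,0]])

```text
clock: 4.85
eef_pos: [545.0, -218.2, 193.3]
tool_rot: [3.138, -0.007, 0.078]
force: [0.6, -0.4, 0.3]
width: -0.2
gripper_force: 0.0
```

```bash
python3 -c "
from h import *
st()
im,d=ctrl.get_image('scene')
print(rel(ph(-28,75,120)),rel(ph(-28,75,49)))"
```

```text
t 4.85 [ 545.  -218.2  193.3] [ 3.138 -0.007  0.078] F [ 0.6 -0.4  0.3] -0.2
[ -2.82 -22.7    4.63] [ -2.82 -22.7   11.73]
```

Emit:
play_rows(targets=[[1,-0.5,-4,0,0],[1,-1,-8.5,0,0],[1,-2,-13,0,0],[1,-2.8,-17.5,0,0],[1,-2.8,-22.7,0,0],[1,-2.8,-22.7,3,0],[1,-2.8,-22.7,5,0],[1,-2.8,-22.7,5,0]])

```text
clock: 5.7
eef_pos: [494.2, 7.8, 136.5]
tool_rot: [3.142, 0.007, 0.08]
force: [-0.6, -0.7, -0.3]
width: -0.3
gripper_force: 0.0
```

```bash
python3 - <<'E'
from h import *
st()
snap("scene","t1.png",(290,80,450,260),3.3)
for n in("scene",):
    im,d=ctrl.get_image(n);m=ctrl.trace(n,"lid")[0]["pixels"];v,u=np.nonzero(m&(d>0));p=np.array([w(n,a,b,d[b,a]) for a,b in zip(u,v)]);print("lid z",np.percentile(p[:,2],[5,50,95]),p.min(0),p.max(0))
print(rel(ph(-28,75,49)))
E
```

```text
t 5.7 [494.2   7.8 136.5] [3.142 0.007 0.08 ] F [-0.6 -0.7 -0.3] -0.3
lid z [93.06777921 96.90057344 99.86443005] [ 515.49478703 -244.34247159   86.50298375] [ 587.17028472 -167.74786186  102.19335659]
[0.1  0.05 6.55]
```

View pics/t1.png

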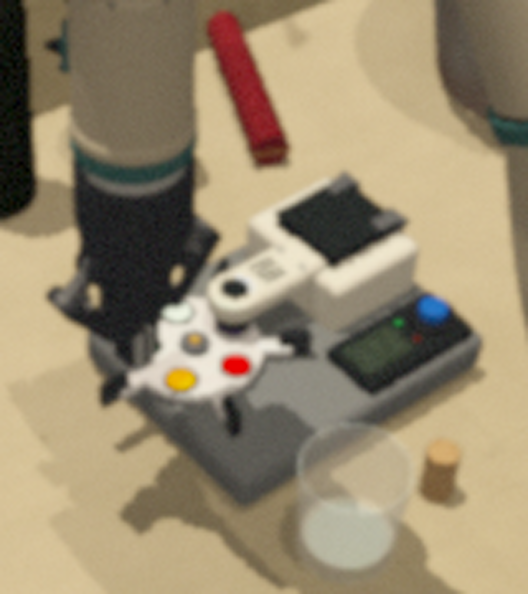

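The lid lies flat at px (340,220), and the finger is above the turret's left side, just behind the tab at (115,385).

Emit:
play_rows(targets=[[1,0,0,3.5,0],[1,0,0,6,0],[1,0,0,6.6,0],[1,0.7,0,6.6,0],[1,1.2,0,6.6,0],[1,1.7,0,6.6,0],[1,2.2,0,6.6,0],[1,2.7,0,6.6,0],[1,3.2,0,6.6,0],[1,3.7,0,6.6,0]])

```text
clock: 6.85
eef_pos: [533.9, 10.5, 73.4]
tool_rot: [-3.142, 0.0, 0.079]
force: [-2.6, -1.6, 1.7]
width: -0.2
gripper_force: 1.0
```

Emit:
play_rows(targets=[[1,0.5,0,0,0],[1,1,0,0,0],[1,1.5,0,0,0],[1,2,0,0,0],[1,2.3,0,0,0],[1,2.6,0,0,0],[1,2.6,0,0,0],[1,2.4,0,-2,0],[1,2,0,-5,0],[1,2,0,-5,0]])

```text
clock: 7.85
eef_pos: [555.8, 12.0, 126.5]
tool_rot: [3.141, -0.007, 0.079]
force: [0.6, -0.6, -0.2]
width: -0.2
gripper_force: 0.0
```

```bash
cat > turr.py <<'E'
from h import *
st()
def cols(n):
    im,d=ctrl.get_image(n)
    hsv=cv2.cvtColor(im,cv2.COLOR_RGB2HSV).astype(int);H,S,V=[hsv[...,i] for i in range(3)]
    c=proj(n,[532,-66,53]);roi=np.hypot(*(np.indices(H.shape)-np.array([c[1],c[0]])[:,None,None]))<22
    for k,(lo,hi) in dict(green=(45,85),amber=(20,32),red=(173,185),violet=(120,160)).items():
        h=np.where(H<8,H+180,H); m=roi&(h>=lo)&(h<=hi)&(S>(70 if k=="violet" else 140))&(V>60)
        q,l,s_,c=cv2.connectedComponentsWithStats(m.astype(np.uint8))
        if q<2: continue
        i=1+s_[1:,4].argmax(); p=ray(n,*c[i],53)[:2]-A; p=np.array([np.cos(YAW)*p[0]+np.sin(YAW)*p[1],-np.sin(YAW)*p[0]+np.cos(YAW)*p[1]])
        print(n,k,s_[i,4],p.round(1),"ang",np.degrees(np.arctan2(p[1],p[0])).round(1))
cols("top");cols("scene")
print(rel(ph(-28,75,49)))
E
python3 turr.py
```

```text
t 7.85 [555.8  12.  126.5] [ 3.141 -0.007  0.079] F [ 0.6 -0.6 -0.2] -0.2
top red 44 [-35.3  10.7] ang 163.1
top violet 48 [-23.2 -27.7] ang -130.0
scene green 30 [35.7 10.2] ang 16.0
scene amber 34 [ 1.5 35.3] ang 87.5
scene red 40 [-33.2  10.6] ang 162.3
scene violet 48 [-20.3 -30.2] ang -123.9
[-5.66  0.12  5.01]
```

```bash
python3 turr.py|grep -v top
```

```text
t 7.95 [554.3  12.2 124.1] [-3.142e+00 -2.000e-03  7.900e-02] F [ 0.1  0.1 -1.2] 0.1
scene green 30 [35.7 10.2] ang 16.0
scene amber 35 [ 1.8 35.2] ang 87.1
scene red 41 [-33.   10.6] ang 162.2
scene violet 49 [-20.3 -29.9] ang -124.1
[-5.57  0.13  4.88]
```

Emit:
play_rows(targets=[[1,-1,-0.2,2.5,0],[1,-1,-0.2,4.9,0],[1,-0.4,0,4.9,0],[1,0.1,0.3,4.9,0],[1,0.6,0.6,4.9,0],[1,1,0.9,4.9,0],[1,1.3,1.1,4.9,0],[1,1.3,1.1,4.9,0],[1,0.3,0.5,2,0],[1,0.3,0,0,0]])

```text
clock: 9.05
eef_pos: [555.1, 12.2, 124.0]
tool_rot: [-3.141, 0.002, 0.079]
force: [0.9, 0.0, -0.0]
width: -0.0
gripper_force: 0.0
```

```bash
python3 turr.py
```

```text
t 9.05 [555.1  12.2 124. ] [-3.141e+00  2.000e-03  7.900e-02] F [ 0.9  0.  -0. ] -0.0
top green 50 [ 33.1 -10.4] ang -17.5
top violet 52 [-34.9 -10.6] ang -163.0
scene green 30 [ 35.7 -12.1] ang -18.8
scene amber 33 [23.  28.1] ang 50.7
scene red 42 [-19.9  28.4] ang 125.0
scene violet 42 [-33.3 -11.3] ang -161.2
[-6.06  0.2   5.2 ]
```

Emit:
play_rows(targets=[[1,-3,0,0,0],[1,-5.7,0,0,0],[1,-5.7,0,2.5,0],[1,-5.7,0,5,0],[1,-4.9,0,5,0],[1,-4.3,0,5,0],[1,-3.7,0,5,0],[1,-3.1,0,5,0],[1,-2.5,0,5,0],[1,-1.9,0,5,0]])

```text
clock: 10.15
eef_pos: [538.4, 10.6, 73.9]
tool_rot: [3.141, -0.001, 0.079]
force: [-2.2, -0.6, 0.5]
width: -0.2
gripper_force: 0.9
```

Emit:
play_rows(targets=[[1,0.6,0,0,0],[1,1.2,0,0,0],[1,1.8,0.1,0,0],[1,2.3,0.4,0,0],[1,2.8,0.8,0,0],[1,3.2,1.1,0,0],[1,3.2,1.1,0,0],[1,2.3,0.5,-3,0],[1,2.3,0,-6,0],[1,2.3,0,-8,0]])

```text
clock: 11.15
eef_pos: [560.7, 13.4, 155.0]
tool_rot: [-3.141, -0.001, 0.08]
force: [0.6, 0.2, 0.6]
width: 0.2
gripper_force: 0.0
```

```bash
python3 turr.py
```

```text
t 11.15 [560.7  13.4 155. ] [-3.141e+00 -1.000e-03  8.000e-02] F [0.6 0.2 0.6] 0.2
top amber 44 [ 33.1 -11.5] ang -19.2
scene amber 40 [ 36.3 -12.8] ang -19.4
scene red 36 [22.2 28.9] ang 52.4
scene violet 43 [-19.9  28.2] ang 125.3
[-6.48  0.12  8.21]
```

```bash
python3 -c "
from h import *
print(rel([461.1,-228.5,130]),rel([461.1,-228.5,63]))"
```

```text
[-12.01  23.25   0.11] [-12.01  23.25   6.81]
```

Emit:
play_rows(targets=[[1,-2,4,0,0],[1,-4,8,0,0],[1,-6.5,12,0,0],[1,-9,16,0,0],[1,-11,20,0,0],[1,-12,23.2,0,0],[1,-12,23.2,2.5,0],[1,-12,23.2,4,0],[1,-12,23.2,5,0],[1,-12,23.2,5,0]])

```text
clock: 12.25
eef_pos: [458.1, -227.6, 101.7]
tool_rot: [-3.14, 0.003, 0.079]
force: [-0.2, -0.4, 0.5]
width: -0.1
gripper_force: 0.0
```

```bash
python3 -c "
from h import *
st();print(rel([461.1,-228.5,63]))
snap('scene','k1.png',(340,90,480,250),3.5)"; python3 turr.py|grep scene
```

```text
t 12.25 [ 458.1 -227.6  101.7] [-3.14e+00  3.00e-03  7.90e-02] F [-0.2 -0.4  0.5] -0.1
[0.29 0.12 1.37]
scene amber 40 [ 36.3 -12.8] ang -19.4
scene red 36 [22.5 28.2] ang 51.4
scene violet 43 [-19.9  28.2] ang 125.3
```

View pics/k1.png

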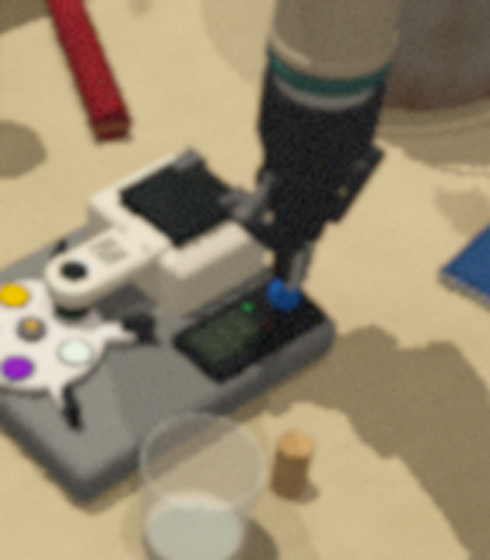

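The fingertip is right above the blue key at px (285,295). The lid is shut and the green filter is under the snout, with amber and clear showing on either side.

Emit:
play_rows(targets=[[1,0.2,0.1,0.8,0],[1,0.2,0.1,1.3,0],[1,0.2,0.1,1.6,0],[1,0.2,0.1,1.8,0],[1,0.2,0.1,1.9,0],[1,0.2,0.1,1.9,0]])

```text
clock: 13.0
eef_pos: [461.4, -228.9, 84.4]
tool_rot: [-3.142, -0.0, 0.079]
force: [0.2, -0.2, 3.2]
width: 0.4
gripper_force: 1.5
```

Emit:
play_rows(targets=[[1,0,0,0.1,0],[1,0,0,0.2,0],[1,0,0,0.3,0],[1,0,0,0.3,0],[1,0,0,0.3,0]])

```text
clock: 13.5
eef_pos: [461.5, -228.9, 82.8]
tool_rot: [3.142, -0.001, 0.079]
force: [-1.3, 3.2, 16.9]
width: -0.3
gripper_force: 8.8
```

The tip is at 57.8 mm and the force has risen to 17 N, so the key is on its stop. Releasing now.

Emit:
play_rows(targets=[[1,0,0,0,0],[1,0,0,-1,0],[1,0,0,-4,0],[1,0,0,-8,0],[1,-4,0,-12,0],[1,-8,4,-14,0],[1,-8,8,-14,0],[1,-8,8,-14,0]])

```text
clock: 14.3
eef_pos: [385.7, -323.0, 223.2]
tool_rot: [3.134, -0.002, 0.069]
force: [-0.5, 0.4, 0.4]
width: 0.2
gripper_force: 0.0
```

```bash
python3 turr.py; python3 - <<'E'
from h import *
snap("top","end.png",(290,140,450,290),4)
im,d=snap("scene","e2.png")
for n in("scene","top"):
    d=ctrl.get_image(n)[1]
    m=ctrl.trace(n,"lid")[0]["pixels"]&(d>0);v,u=np.nonzero(m);p=np.array([w(n,a,b,d[b,a]) for a,b in zip(u,v)]);p=p[abs(p[:,2]-96)<15]
    print(n,"lid slope",np.polyfit(p[:,1],p[:,2],1))
E
```

```text
t 14.3 [ 385.7 -323.   223.2] [ 3.134e+00 -2.000e-03  6.900e-02] F [-0.5  0.4  0.4] 0.2
top amber 54 [ 33.4 -10. ] ang -16.7
top red 55 [20.1 29.9] ang 56.1
top violet 54 [-21.9  29.9] ang 126.2
scene amber 40 [ 36.3 -12.8] ang -19.4
scene red 36 [22.5 28.2] ang 51.4
scene violet 43 [-19.9  28.2] ang 125.3
[ 13.49 -31.34  14.74]
scene lid slope [3.14647698e-03 9.77572443e+01]
top lid slope [7.24247116e-04 9.41321079e+01]
```

View pics/end.png

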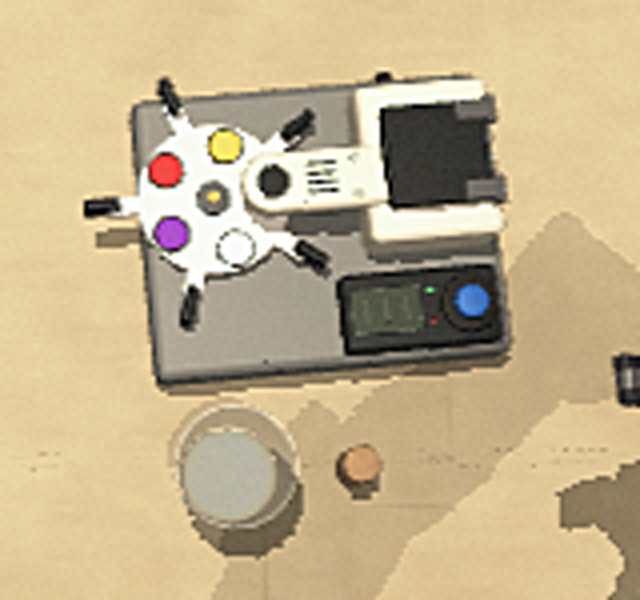

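In the final view the lid is flat and green is under the snout, with the tabs exactly at their starting click positions. The key is up, and the glass and cork have not moved.

```bash
python3 -c "
from cell import ctrl
print(ctrl.finish_job())"
```

```text
the job is handed in; nothing more can be done
None
```

The job is handed in: green is clicked into the light path, the lid is shut, and the read key was pressed to its stop and let go. The last pictures confirm this, with the glass and cork where they stood, but no pass/fail result was returned.

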